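# Clear a linear stage, reset its stop collar and prove it with the jog lever

### The job

Somebody left the hex-key set lying across the shafts of the linear stage, and its stop collar has slipped: put the hex-key set in the grey tray, then loosen the collar's wing screw, slide the collar back until its yellow tab is on the red line, and screw it fully tight again. Then prove the stop: tilt the red jog lever fully over towards the collar so that the carriage's green plunger is pushed in against it, hold it there for a good second, and let it spring back upright. Move the carriage only with its lever, and leave the blue lever and everything else lying on the bench as they are.

Things in the scene. Friction and masses are not known exactly. Their poses are not given: they have to be found in the camera images.
- hex_set: Folding hex-key set, a dark bar with lime-green side plates, 120 (x) x 30 (y) x 22 mm, 160 g, origin at the centre of its underside. It starts lying across the top of the two shafts (underside 70.5 mm above the bench), between the carriage and the collar, where it blocks both.
- tool_tray: Open grey tray, fixed, 190 (x) x 110 (y) x 35 mm outside, walls and floor 4 mm; origin at the centre of its underside. Empty at the start.
- linear_stage: Motorised stage, fixed; origin on its underside. Base 130 x 460 x 20 mm, y = -210 to 250 mm. y axis along its two 25 mm shafts (axes 58 mm up, at x = -36, the front one, and +36 mm), away from the motor (y = -300 mm). End blocks at y = -195, 235 mm, 86 mm high. Carriage (122 x 90 mm, 110 mm high) rests at y = -75 mm. White scale along the front at x = -76 mm, 20 mm wide, 56 mm high.
- red_line (a point): The red line across the white scale, 3 mm wide: this point is its middle, on top of the scale (57 mm high). The collar is set right when its yellow tab is over this line.
- collar (a joint): Position of the black stop collar (50 mm diameter, 30 mm long) along the front shaft, m: 0 with its yellow tab on the red line, growing along the stage's y axis, away from the carriage; travel -0.012 to 0.150. Wing screw tight: it grips the shaft (over 25 N to shift it); loose: it slides at about 2 N.
- collar_index (a point): Tip of the collar's yellow index tab, 5 mm wide, lying just over the scale; 40 mm in front of the shaft axis.
- wing (a point): Centre of the orange wing on the collar's upright set screw, 106 mm above the bench: a flat plate 60 mm long (the point's y axis; along the shaft when tight), 9 mm thick, 24 mm high (94 to 118 mm above the bench), free all round. It turns with the screw, can be pinched across its 9 mm from above, and can also be used to pull the collar along.
- wing_screw (a joint): Angle of the set screw about the vertical, rad: 0 fully tight (at its stop), growing counter-clockwise seen from above as it is loosened, up to 1.6. The collar is free from about 0.6 on. It stays where it is left; turning takes 0.1 to 0.2 N m.
- console_red: Jog console of the linear stage: a grey box 100 x 130 x 55 mm (x, y, z), fixed, origin under its centre, with a red stripe and a red-knobbed lever. The lever pivots about the console's x axis, at x = -6 mm, 50 mm above the bench. The red and blue consoles may stand either way round, left or right.
- knob_red (a point): Centre of the red ball knob, 36 mm in diameter, 100 mm above the lever's pivot: 150 mm above the bench when upright. Stem 10 mm thick below it.
- lever_red (a joint): Tilt of the red lever, rad: 0 upright, positive with the knob to the console's +y side, stops at -0.4 and 0.4. Spring-centred: 5 to 6 N at the knob holds it fully over; released, it springs upright. The carriage follows it, 60 mm per rad; lever to +y drives it to the stage's +y, towards the collar.
- knob_blue (a point): Centre of the identical blue knob of the other console, which turns the rotary stage at the back: not part of this job.
- lever_blue (a joint): Tilt of the blue lever, rad, 0 upright, same signs and spring.
- travel (a joint): Travel of the carriage from rest, m, positive towards the collar; 0.024 at full lever tilt.
- plunger (a joint): How far the carriage's green limit plunger is pushed in, m: 0 out, 0.016 fully in. It points from the carriage at the collar's face. With the collar on the red line the gap is 14 mm at rest, so it is pushed in about 10 mm at full tilt.
- carriage: The stage's carriage, aluminium with a red plate and a green circuit board on top, 128 x 90 mm in plan, from 34 to 110 mm above the bench; origin at its middle on the shafts' level. Not to be pushed by hand.
- multimeter: yellow handheld multimeter, 175 x 82 x 48 mm, lying flat; a bystander, origin at the centre of its underside.
- controller_board: green circuit board on brass standoffs, 170 x 105 mm, about 20 mm high; a bystander, origin at the centre of its underside.
- small_board: blue circuit board on standoffs, 100 x 70 mm, about 20 mm high; a bystander, origin at the centre of its underside.
- spray_bottle: white bottle with red cap, 60 mm across, 175 mm tall, standing; a bystander, origin at the centre of its underside.
- solder_reel: grey reel of solder, 64 mm across, 45 mm tall, standing on its flange; a bystander, origin at the centre of its underside.
- screwdriver: red-handled screwdriver, 190 mm long, lying flat; a bystander, origin under its middle.
- parts_jar: clear jar with blue lid, 68 mm across, 75 mm tall; a bystander, origin at the centre of its underside.
There are look-alikes about, which are no part of the job. There is more than one size of the hex_set; the job needs the middle-sized.

How it is judged:
By the outcome, as a careful person would: the job done as asked, in the order asked, and still so for the second after the job is handed in, with the robot touching nothing.
It also fails if it takes over 72 s, if anything falls off the work surface, if the arm or the gripper's body presses on something with over 40 N, if the wrist force passes 120 N, or if a joint passes its speed limit or range.

### The arm

A 6-joint arm with a two-finger parallel gripper is mounted at the origin on the work surface. World frame = base frame: x ahead of the robot, y to its left, z up, the work surface at z = 0. Lengths are in m, angles in rad, forces in N, time in s.
With the tool pointing down it reaches from about 0.25 to 0.775 m from the base axis. Payload 4 kg.
Tool frame: the origin (TCP) lies at the very end of the fingers, on their centre line; the grasp point (between the pads) lies hold_point_z behind it (hold_point_z is the distance from the TCP to the grasp point, in m); z points along the fingers, y is the direction in which the jaws open and shut (so a half turn about z gives the same grasp; the last joint's range is limited). The gripper opens to 94 mm and grips with 3 to 60 N. Pads are 16 mm wide; open, the fingers measure 119 mm over their backs; the gripper's body (75 mm by 177 mm) begins 78 mm behind the grasp point.
Start: joints at [1.243, 0.087, 1.371, -0, 1.684, -0.103], TCP at [0.123, 0.536, 0.206] pointing down, gripper open.
Joint ranges: [-3.1, 3.1], [-0.76, 2.03], [0.27, 2.55], [-1.08, 4.22], [0.17, 2.65], [-2.57, 2.57]. Speed limits (rad/s): [2.79, 2.79, 3.14, 3.14, 3.14, 3.14].

### API

Orientations are given as [roll, pitch, yaw] about the fixed x, y, z axes, in that order (R = Rz(yaw) Ry(pitch) Rx(roll)).
In Python, from bench import * gives the robot as it stands.
- The arm moves only by the tool step_arm, never from a script. Its argument "increments" is text: rows parted by semicolons, each of 6 numbers parted by spaces: the shift along the tool's x, y, z in cm, then the turn, a rotation vector about the tool's x, y, z in rad. A call has 1 to 5 rows; each row shifts and turns the commanded pose from where the row before left it, along the tool's axes as they then stand; what a row does not reach is not made up. A row lasts 1/10 s, in which the tool goes at most 50 mm and 8.59 degrees, less where a joint would pass 70% of its speed; a pose out of reach is approached as far as the arm can. A call is refused whole if a number of a shift passes 5 or a number of a turn 0.15, either way. A call with a gripper value outside its range is refused whole. "claw" is the gripper's target within -1 to 1 (shut at 1, half-way at 0, fully open at -1), set as the call begins (left out, the last holds). The fingers move at their own pace and stop on an object; the grip force is fixed at half the most. Time passes only in rows, so rows that do not move let the fingers close. It gives the time, the measured TCP pose, the force and the opening at its end, in the units of the state.
- get_obs(): the state, without advancing time (a new reading comes with each control period).
- snapshot(name): name is "scene" or "top"; returns the picture (384x512x3 uint8, red, green, blue); there is no depth.
- calibration(name): a dict with "camera_matrix" (3x3 intrinsics, pixels), "eye" and "orientation" of the camera in the world. Camera axes: x right, y up, looking along -z (the intrinsics and any distortion apply to the point x, -y, -z); pixel columns grow to the right and rows downward; lengths in m; the calibration is good to about 2 mm. A picture is of the moment at which its call begins. calibration takes no time and is no camera call.
- close_job(): hands the job in, once; it reports no verdict.
The state is a dict: "time": time; "joint_positions": joint angles; "qvel": joint speeds; "joint_torque": joint torques, N m; "tool_pos": TCP position; "ee_rot": TCP orientation; "wrist_force": force on the tool from outside, world axes, zero at the start; "wrist_torque": the same for the moment, N m; "width": finger opening in m.
Only numpy, scipy, OpenCV 4.12 (cv2) and the standard library are available. Lean on these libraries where they do the work, as an engineer would, in place of code of your own. Each camera call takes 0.05 s, during which the arm holds its last target. There are 200 camera calls.

## Working session

There is one attempt and no reset: what is moved stays moved. The work goes in short steps, Python scripts to look and compute and a tool call to move; the robot and the scene stay as the last step left them, time stands still between calls to the robot, and variables do not carry over. Pictures are saved under pics/ and viewed, about 8 in all and at most 12, crops included, and the job is handed in when it is done.

Besides the shell and the picture viewer there is one more tool, called after ">>>" in YAML: its name, and indented under it one key for each argument. step_arm: Moves the arm, as the interface text tells. Its arguments: {"type":"object","properties":{"increments":{"type":"string"},"claw":{"type":"number"}},"required":["increments"]}

```bash
ls; mkdir -p pics; python3 - <<'E'
from bench import *
import cv2
for n in ("scene","top"):
    im=snapshot(n); cv2.imwrite(f"pics/{n}0.png",cv2.resize(im[:,:,::-1],(800,600),interpolation=cv2.INTER_CUBIC)); cv2.imwrite(f"{n}_raw.png",im[:,:,::-1])
    print(n,calibration(n))
print(get_obs())
E
```

```text
pics
scene {'camera_matrix': array([[367.24349482,   0.        , 250.38705166],
       [  0.        , 367.24349482, 183.67312252],
       [  0.        ,   0.        ,   1.        ]]), 'eye': array([1.0414664 , 0.41629959, 0.92418589]), 'orientation': array([ 0.68104963, -0.00631357,  2.26295208])}
top {'camera_matrix': array([[449.25191005,   0.        , 245.88173239],
       [  0.        , 449.25191005, 191.87449568],
       [  0.        ,   0.        ,   1.        ]]), 'eye': array([0.31060493, 0.01967432, 1.58784336]), 'orientation': array([ 0.14389341,  0.00752782, -1.57288463])}
{'time': 0.1, 'joint_positions': array([ 1.24289142e+00,  8.78556296e-02,  1.37206677e+00, -2.89904083e-05,
        1.68358596e+00, -1.03112667e-01]), 'qvel': array([ 3.51895605e-04, -2.55055286e-03, -3.16891761e-03, -1.15763206e-03,
        4.38387098e-04,  3.90939776e-05]), 'joint_torque': array([ 2.27017190e-03, -3.41252375e+01, -3.03302336e+01,  7.19187339e-02,
        3.03983619e-02, -1.19717683e-04]), 'tool_pos': array([0.12246276, 0.53570016, 0.20445357]), 'ee_rot': array([-3.13968416e+00, -1.68524274e-04,  2.91679701e+00]), 'wrist_force': array([-0.20804398, -0.53075965,  0.17031851]), 'wrist_torque': array([-0.00588077,  0.03013096,  0.00192946]), 'width': 0.09377310106059512}
```

View pics/scene0.png

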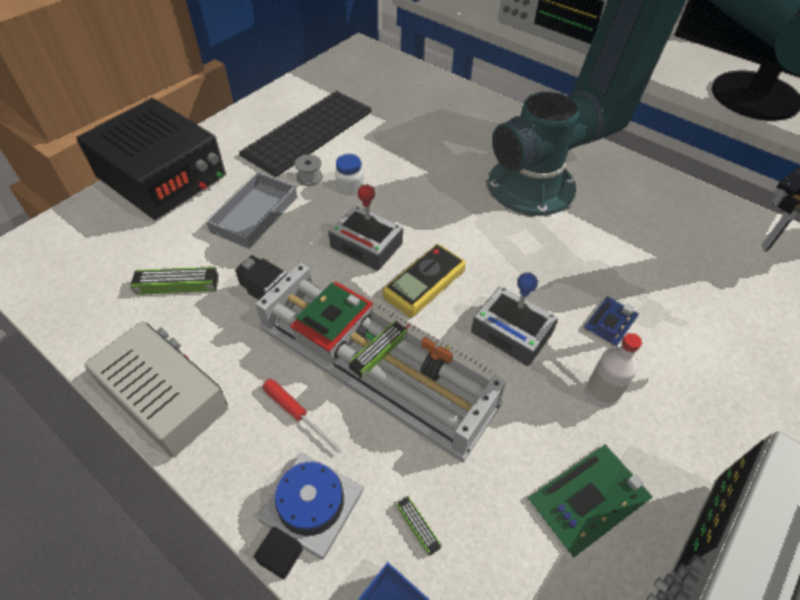

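View pics/top0.png

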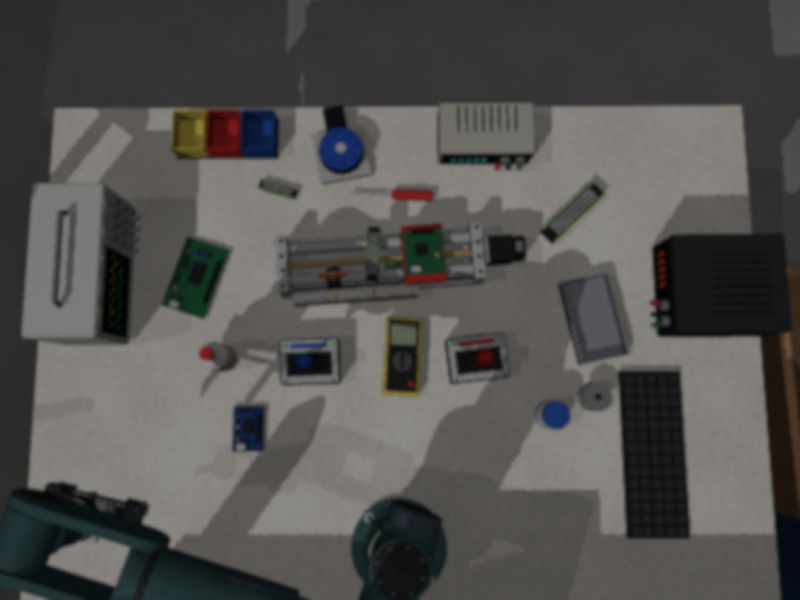

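The scene view shows the stage mid-bench, with the hex set across the shafts at (378,347), the orange wing at (436,350), and the red console at (366,235). In the top view, the tray is at (593,317), the red knob at (487,357), the set at (374,253) and the wing at (333,272).

```bash
cat > h.py <<'E'
import numpy as np, cv2
from bench import *
from scipy.spatial.transform import Rotation as Rn
def cam(n):
    c=calibration(n); return c["camera_matrix"],c["eye"],Rn.from_euler("xyz",c["orientation"]).as_matrix()
def ray(n,uv):
    K,e,R=cam(n); p=np.linalg.inv(K)@[uv[0],uv[1],1]; return e,R@np.array([p[0],-p[1],-p[2]])
def onz(n,uv,z):
    e,d=ray(n,uv); return e+d*(z-e[2])/d[2]
def proj(n,P):
    K,e,R=cam(n); q=R.T@(np.asarray(P)-e); p=K@[q[0],-q[1],-q[2]]; return p[:2]/p[2]
def tri(a,b):
    (e,d),(f,g)=ray("scene",a),ray("top",b)
    d=d/np.linalg.norm(d);g=g/np.linalg.norm(g)
    s=np.linalg.lstsq(np.c_[d,-g],f-e,rcond=None)[0]; P,Q=e+d*s[0],f+g*s[1]
    return (P+Q)/2,np.linalg.norm(P-Q)
def blobs(im,lo,hi,amin=8):
    hsv=cv2.cvtColor(im,cv2.COLOR_BGR2HSV)
    lo=np.array(lo);hi=np.array(hi)
    m=cv2.inRange(hsv,lo,hi)
    if lo[0]<0: m=cv2.inRange(hsv,np.array([0,*lo[1:]]),hi)|cv2.inRange(hsv,np.array([180+lo[0],*lo[1:]]),np.array([180,*hi[1:]]))
    n,l,s,c=cv2.connectedComponentsWithStats(m)
    return [(c[i].round(1),s[i][4],s[i][:4],cv2.minAreaRect(np.argwhere(l==i)[:,::-1].astype(np.float32))) for i in range(1,n) if s[i][4]>=amin]
E
python3 - <<'E'
from h import *
S=cv2.imread("scene_raw.png");T=cv2.imread("top_raw.png")
for n,im in(("scene",S),("top",T)):
    for nm,lo,hi in(("red",(-8,140,60),(6,255,255)),("orange",(7,150,60),(16,255,255)),("yel",(22,140,80),(34,255,255)),("lime",(32,90,50),(48,255,255)),("blue",(108,130,50),(125,255,255))):
        for b in blobs(im,lo,hi,5): print(n,nm,b[0],b[1],b[2], np.round(b[3][1],1),round(b[3][2]))
print(proj("top",[0,0,0.0]),proj("scene",[0,0,0]),proj("top",[.122,.536,.204]))
a=cv2.resize(S[170:300,150:330],None,fx=4,fy=4,interpolation=cv2.INTER_CUBIC)
b=cv2.resize(T[130:260,170:340],None,fx=4,fy=4,interpolation=cv2.INTER_CUBIC)
cv2.imwrite("pics/s1.png",a);cv2.imwrite("pics/t1.png",b)
E
```

```text
scene red [109.7 118.3] 157 [ 99 110  22  18] [ 8.1 23.2] 59
scene red [129.1 118.2] 15 [127 116   5   5] [4.2 2.8] 45
scene red [233.8 123. ] 64 [230 119   9   9] [8. 8.] 90
scene red [228.3 152.3] 21 [219 148  18   9] [18.8  0.9] 27
scene red [279.  160.3] 7 [278 159   3   3] [2. 2.] 90
scene red [210.3 208.2] 305 [186 181  52  43] [28.6 45.8] 43
scene red [403.8 218.5] 90 [399 214  11  10] [ 9. 10.] 90
scene red [181.2 254.9] 243 [169 243  26  25] [31.2  7.9] 42
scene orange [279.2 224.2] 105 [271 217  18  14] [20.4  7.8] 30
scene yel [270.  187.3] 346 [246 167  51  35] [21.6 54.4] 71
scene lime [109.9 183.1] 308 [ 84 179  52   9] [ 6.8 51.1] 88
scene lime [249.6 207.9] 7 [247 206   6   5] [0.7 6.4] 45
scene lime [245.2 225.2] 146 [230 211  30  28] [ 4.5 38.9] 47
scene lime [234.  221.7] 39 [224 212  22  20] [ 1.6 28.3] 47
scene lime [264.1 338.2] 62 [254 322  21  32] [36.9  1.9] 56
scene blue [173.2  16.8] 3420 [120   0 121  45] [ 44. 120.] 90
scene blue [268.1  16.3] 297 [255   6  33  21] [35.6 17.9] 21
scene blue [295.3  24.5] 39 [288  20  18   8] [17.4  6.6] 18
scene blue [339
[... 1581 characters left out ...]
 lime [375.2 120. ] 8 [372 118   7   6] [0.7 7.8] 45
top lime [383.8 124.8] 5 [383 124   3   3] [0.7 2.8] 45
top lime [355. 139.] 5 [353 137   5   5] [5.7 0. ] 135
top lime [279.2 162.7] 12 [278 161   4   4] [3. 3.] 0
top blue [166.4  85.9] 501 [155  71  21  29] [28. 20.] 90
top blue [217.8  95. ] 541 [205  81  27  28] [27. 26.] 90
top blue [130.  162.4] 5 [128 162   5   2] [4.1 0.6] 18
top blue [196. 221.] 17 [188 221  17   1] [16.  0.] 180
top blue [193.8 230.4] 59 [190 227   9   8] [7. 8.] 90
top blue [355.5 265.1] 217 [348 257  16  17] [16. 15.] 90
top blue [158.5 273. ] 185 [151 261  17  27] [26. 16.] 90
[255.3791305  349.31026624] [339.65909672 118.73447441] [ 77.18068382 320.93300296]
```

View pics/s1.png

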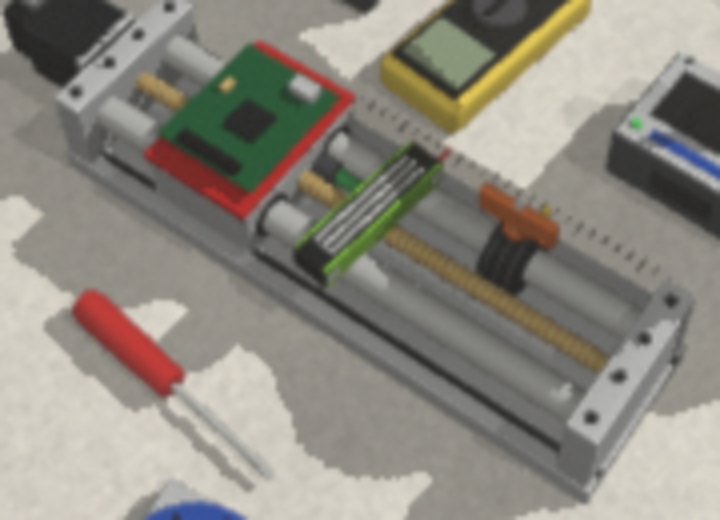

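View pics/t1.png

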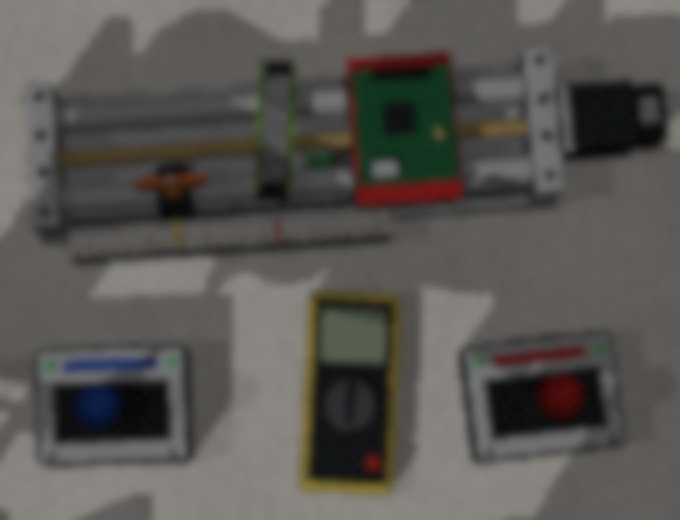

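Both crops show the set, wing, tab and red line clearly. In the top crop: tab (178,232), red line (278,232), wing centre (171,183), set centre (275,129), red knob (561,396). The lever is upright. Now I'll turn these into positions.

```bash
python3 - <<'E'
from h import *
np.set_printoptions(precision=4,suppress=True)
c=lambda u,v:((u+.5)/4-.5+170,(v+.5)/4-.5+130)
s=lambda u,v:((u+.5)/4-.5+150,(v+.5)/4-.5+170)
f=lambda u,v:((u+.5)*.64-.5,(v+.5)*.64-.5)
print("knob",tri((233.8,123),(310.1,227.9)))
print("knobblue",tri((337.5,179.6),(193.8,230.4)))
tab=onz("top",c(178,232),.057);red=onz("top",c(278,232),.057);print("tab",tab,"red",red,tab-red)
print("tab/red scene",onz("scene",s(546,210),.057),onz("scene",s(445,153),.057))
print("wing top",onz("top",c(171,182),.118),"ends",onz("top",c(136,183),.112),onz("top",c(207,180),.112))
print("wing scene ends top", onz("scene",s(484,190),.118),onz("scene",s(555,227),.118))
print("wing tri",tri(s(518,212),c(171,182)))
print("hex top",onz("top",c(275,129),.0925),"ends",onz("top",c(277,66),.0925),onz("top",c(272,192),.0925))
print("hex scene ends",onz("scene",s(425,153),.0925),onz("scene",s(314,260),.0925))
L=onz("top",c(41.5,153),.086);R=onz("top",c(545,117),.086);print("blocks",L,R,np.linalg.norm(L-R),"yaw",np.arctan2(*(L-R)[[1,0]])-np.pi/2)
t=[onz("top",f(*p),.035) for p in((559,284),(606,274),(629,351),(580,363))];print("tray",np.array(t),np.mean(t,0),[np.linalg.norm(t[i]-t[i-1]) for i in range(4)])
t=[onz("scene",f(*p),.035) for p in((258,173),(297,193),(247,244),(209,220))];print("tray sc",np.array(t),np.mean(t,0))
k=[onz("top",c(*p),.055) for p in((462,350),(613,335),(625,448),(478,462))];print("cons",np.array(k),np.mean(k,0))
E
```

```text
knob (array([ 0.402 , -0.1746,  0.152 ]), np.float64(0.0002344812774266116))
knobblue (array([0.395 , 0.1957, 0.1553]), np.float64(0.001095429828710575))
tab [0.5476 0.1403 0.057 ] red [0.5473 0.054  0.057 ] [0.0003 0.0863 0.    ]
tab/red scene [0.5394 0.1374 0.057 ] [0.5467 0.0526 0.057 ]
wing top [0.5802 0.1416 0.118 ] ends [0.5806 0.1713 0.112 ] [0.5829 0.1121 0.112 ]
wing scene ends top [0.5883 0.1164 0.118 ] [0.5815 0.1692 0.118 ]
wing tri (array([0.5823, 0.1416, 0.1091]), np.float64(0.0016433127116232459))
hex top [0.6303 0.0558 0.0925] ends [0.6852 0.0541 0.0925] [0.576  0.0583 0.0925]
hex scene ends [0.5758 0.0569 0.0925] [0.6889 0.0551 0.0925]
blocks [0.6116 0.2549 0.086 ] [ 0.6413 -0.1743  0.086 ] 0.4302660098213355 yaw 0.06912390271570179
tray [[ 0.5708 -0.3599  0.035 ]
 [ 0.5931 -0.4659  0.035 ]
 [ 0.4204 -0.5084  0.035 ]
 [ 0.3943 -0.3994  0.035 ]] [ 0.4947 -0.4334  0.035 ] [np.float64(0.18086767672290494), np.float64(0.10836903383894035), np.float64(0.1778810374565036), np.float64(0.1120834666942729)]
tray sc [[ 0.4178 -0.5049  0.035 ]
 [ 0.4079 -0.3836  0.035 ]
 [ 0.5889 -0.3495  0.035 ]
 [ 0.5942 -0.4682  0.035 ]] [ 0.5022 -0.4266  0.035 ]
cons [[ 0.4451 -0.1032  0.055 ]
 [ 0.4576 -0.2324  0.055 ]
 [ 0.3615 -0.24    0.055 ]
 [ 0.35   -0.1153  0.055 ]] [ 0.4036 -0.1727  0.055 ]
```

```bash
cat > plan.py <<'E'
import sys; from h import *
# waypoints x,y,z,yaw ; prints rounded rows from the pose now
def plan(wps,vmax=4.6,wmax=.13,start=None):
    if start is None:
        o=get_obs(); p=o["tool_pos"].copy(); R=Rn.from_euler("xyz",o["ee_rot"])
    else: p,R=np.array(start[:3],float),Rn.from_euler("xyz",[np.pi,0,start[3]])
    for w in wps:
        G=Rn.from_euler("xyz",[np.pi,0,w[3]]); d=np.array(w[:3])-p
        n=max(1,int(np.ceil(max(np.linalg.norm(d)*100/(w[4] if len(w)>4 else vmax),np.linalg.norm((R.inv()*G).as_rotvec())/wmax)-1e-6)))
        rows=[]
        for i in range(n):
            k=n-i; s=np.round(R.inv().apply((np.array(w[:3])-p)/k)*100,2); r=np.round((R.inv()*G).as_rotvec()/k,3)
            p=p+R.apply(s/100); R=R*Rn.from_rotvec(r); rows.append(" ".join(f"{v:g}" for v in [*s,*r]))
        print("->",w)
        for i in range(0,n,5): print("  ","; ".join(rows[i:i+5]))
E
python3 - <<'E'
import bench; print([n for n in dir(bench) if n[0]!='_'], getattr(bench,"hold_point_z",None))
from plan import *
plan([(.16,.48,.25,2.95),(.631,.056,.20,3.11),(.631,.056,.12,3.11)])
E
```

```text
['IKError', 'calibration', 'close_job', 'get_obs', 'hold_point_z', 'snapshot'] 0.0188
-> (0.16, 0.48, 0.25, 2.95)
   -2.45 -2.3 -2.27 -0.001 -0 -0.017; -2.41 -2.34 -2.28 -0.001 -0 -0.016
-> (0.631, 0.056, 0.2, 3.11)
   -3.88 -2.33 0.36 0 -0 -0.011; -3.85 -2.37 0.36 0 -0 -0.011; -3.83 -2.42 0.36 0 -0 -0.012; -3.8 -2.46 0.36 0 -0 -0.011; -3.77 -2.5 0.35 0 -0 -0.012
   -3.74 -2.55 0.36 0 -0 -0.011; -3.71 -2.59 0.35 0 -0 -0.012; -3.68 -2.64 0.36 0 -0 -0.011; -3.65 -2.68 0.35 0 -0 -0.012; -3.62 -2.72 0.36 0 -0 -0.011
   -3.59 -2.76 0.35 0 -0 -0.012; -3.56 -2.8 0.36 0 -0 -0.011; -3.53 -2.84 0.35 0 -0 -0.012; -3.49 -2.88 0.36 0 -0 -0.011
-> (0.631, 0.056, 0.12, 3.11)
   -0 0 4 0 -0 -0; -0 0 4 0 -0 -0
```

>>> step_arm:
  increments: "-2.4 -2.3 -2.3 0 0 -0.017; -2.4 -2.3 -2.3 0 0 -0.016; -3.9 -2.3 0.35 0 0 -0.011; -3.9 -2.4 0.35 0 0 -0.011; -3.8 -2.4 0.35 0 0 -0.012"
  claw: -0.15

```text
time: 0.6
tool_pos: [0.2618, 0.3889, 0.2407]
ee_rot: [3.141, 0.0, 2.985]
wrist_force: [0.2, 0.4, -0.9]
width: 0.0578
```

>>> step_arm:
  increments: "-3.8 -2.5 0.35 0 0 -0.011; -3.8 -2.5 0.35 0 0 -0.012; -3.7 -2.5 0.35 0 0 -0.011; -3.7 -2.6 0.35 0 0 -0.012; -3.7 -2.6 0.35 0 0 -0.011"

```text
time: 1.1
tool_pos: [0.43, 0.2376, 0.2229]
ee_rot: [-3.142, -0.001, 3.041]
wrist_force: [0.4, 0.8, 0.8]
width: 0.0539
```

>>> step_arm:
  increments: "-3.7 -2.7 0.35 0 0 -0.012; -3.6 -2.7 0.35 0 0 -0.011; -3.6 -2.8 0.35 0 0 -0.012; -3.6 -2.8 0.35 0 0 -0.011; -3.5 -2.8 0.35 0 0 -0.012"

```text
time: 1.6
tool_pos: [0.5989, 0.0861, 0.2051]
ee_rot: [3.141, -0.001, 3.099]
wrist_force: [0.1, 0.9, 0.0]
width: 0.0538
```

>>> step_arm:
  increments: "-3.5 -2.9 0.35 0 0 -0.011; 0 0 3 0 0 0; 0 0 3 0 0 0; 0 0 0 0 0 0; 0 0 0 0 0 0"

```text
time: 2.1
tool_pos: [0.6311, 0.0572, 0.1418]
ee_rot: [3.142, -0.002, 3.11]
wrist_force: [0.1, -0.5, 0.3]
width: 0.054
```

>>> step_arm:
  increments: "0 0 3.5 0 0 0; 0 0 2.5 0 0 0; 0 0 0.95 0 0 0; 0 0 0 0 0 0"

```text
time: 2.5
tool_pos: [0.6314, 0.0575, 0.0731]
ee_rot: [3.142, -0.001, 3.11]
wrist_force: [0.1, -0.7, 0.9]
width: 0.0541
```

>>> step_arm:
  increments: "0 0 0 0 0 0; 0 0 0 0 0 0; 0 0 0 0 0 0; 0 0 0 0 0 0; 0 0 0 0 0 0"
  claw: 1

```text
time: 3.0
tool_pos: [0.6328, 0.0566, 0.0749]
ee_rot: [-3.141, 0.003, 3.11]
wrist_force: [-0.3, -1.5, 5.4]
width: 0.0297
```

>>> step_arm:
  increments: "0 0 -2 0 0 0; 0 0 -4 0 0 0; 0 0 -4 0 0 0; 0 0 0 0 0 0"

```text
time: 3.4
tool_pos: [0.6348, 0.0576, 0.1801]
ee_rot: [3.14, 0.012, 3.11]
wrist_force: [0.1, 1.4, -0.6]
width: 0.0295
```

```bash
python3 - <<'E'
from plan import *
o=get_obs(); print(o["tool_pos"],o["ee_rot"],o["width"],o["wrist_force"])
plan([(.5,-.428,.19,3.14),(.5,-.428,.06,3.14,3)])
S=snapshot("scene")[:,:,::-1]; cv2.imwrite("pics/s2.png",cv2.resize(S[130:280,100:330],None,fx=3,fy=3,interpolation=cv2.INTER_CUBIC))
E
```

```text
[0.63475633 0.0575901  0.18013742] [3.14034336 0.01217768 3.11008018] 0.029514906448922792 [ 0.14494983  1.44234165 -0.58946921]
-> (0.5, -0.428, 0.19, 3.14)
   1.08 -4.45 -0.11 0 0.001 -0.003; 1.1 -4.45 -0.11 0 0.001 -0.003; 1.11 -4.44 -0.11 0 0.001 -0.003; 1.12 -4.44 -0.1 0 0.001 -0.003; 1.14 -4.44 -0.1 0 0.001 -0.003
   1.15 -4.43 -0.1 0 0.001 -0.002; 1.16 -4.43 -0.1 0 0.001 -0.003; 1.18 -4.43 -0.1 0 0.001 -0.002; 1.18 -4.43 -0.1 0 0.001 -0.003; 1.2 -4.42 -0.1 0.001 0.002 -0.002
   1.2 -4.42 -0.09 0 0.001 -0.003
-> (0.5, -0.428, 0.06, 3.14, 3)
   0 -0 2.6 0 0 0; 0 -0 2.6 0 0 0; 0 -0 2.6 0 0 0; 0 -0 2.6 0 0 0; 0.01 -0 2.6 0 0 0
```

View pics/s2.png

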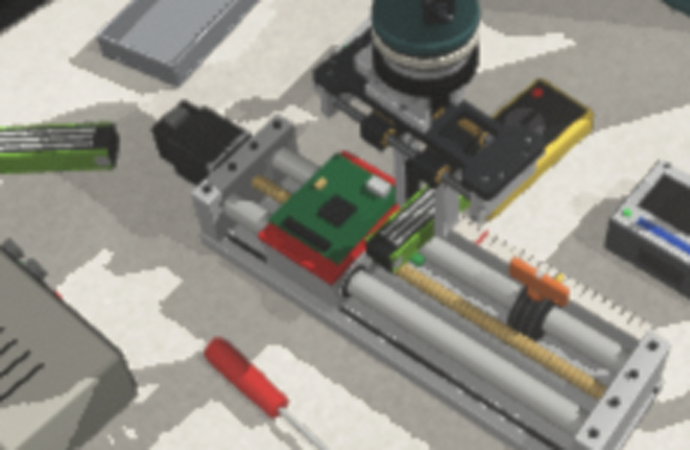

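The set is held at 29.5 mm width and clear of the stage, so this is the 30 mm middle-sized one. Next it goes to the tray.

>>> step_arm:
  increments: "1.1 -4.45 -0.1 0 0 -0.01; 1.1 -4.45 -0.1 0 0 -0.01; 1.1 -4.45 -0.1 0 0 -0.01; 1.1 -4.45 -0.1 0 0 -0.01; 1.1 -4.45 -0.1 0 0 -0.01"

```text
time: 3.95
tool_pos: [0.5721, -0.1654, 0.1746]
ee_rot: [3.139, -0.005, -3.122]
wrist_force: [1.0, 0.7, -1.5]
width: 0.0299
```

>>> step_arm:
  increments: "1 -4.45 -0.1 0 0 -0.01; 1 -4.45 -0.1 0 0 -0.01; 0.9 -4.45 -0.1 0 0 -0.01; 0.9 -4.45 -0.1 0 0 -0.01; 0.8 -4.45 -0.1 0 0 -0.01"

```text
time: 4.45
tool_pos: [0.5351, -0.3893, 0.1794]
ee_rot: [3.137, -0.003, -3.073]
wrist_force: [-1.1, -0.5, -1.6]
width: 0.0299
```

>>> step_arm:
  increments: "0.7 -4.4 -0.1 0 0 -0.01; 0 0 2 0 0 0; 0 0 2.5 0 0 0; 0 0 2.5 0 0 0; 0 0 0 0 0 0"

```text
time: 4.95
tool_pos: [0.5293, -0.4299, 0.1049]
ee_rot: [3.13, -0.01, -3.064]
wrist_force: [-0.2, -0.0, -2.9]
width: 0.0297
```

```bash
python3 - <<'E'
from plan import *
o=get_obs(); print(o["tool_pos"],o["ee_rot"],o["width"],o["joint_positions"])
T=snapshot("top")[:,:,::-1]; S=snapshot("scene")[:,:,::-1]
a=cv2.resize(T[160:240,330:430],(400,320),interpolation=cv2.INTER_CUBIC);b=cv2.resize(S[80:160,110:210],(400,320),interpolation=cv2.INTER_CUBIC)
cv2.imwrite("pics/tr.png",np.hstack([a,b]))
E
```

```text
[ 0.52927735 -0.42986909  0.10494106] [ 3.12962378 -0.00987363 -3.06364528] 0.029726663617862085 [-7.65530173e-01  4.27474209e-01  1.15326267e+00  5.83004328e-04
  1.57636055e+00 -2.41421606e+00]
```

View pics/tr.png

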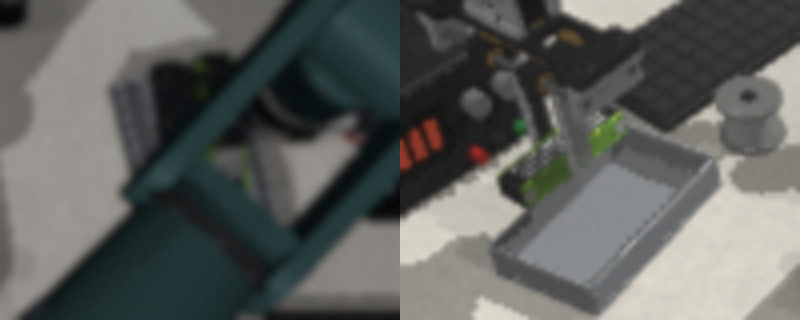

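The set is over the tray, about 3 cm too far out in x. I'll correct that, lower it and release.

>>> step_arm:
  increments: "1.5 0.1 1 0 0 0; 1.5 0.1 2.5 0 0 0; 0 0 2.5 0 0 0; 0 0 2 0 0 0; 0 0 1.2 0 0 0"

```text
time: 5.55
tool_pos: [0.5025, -0.4331, 0.0216]
ee_rot: [3.141, 0.0, -3.063]
wrist_force: [0.5, -0.1, -1.9]
width: 0.0294
```

>>> step_arm:
  increments: "0 0 0.3 0 0 0; 0 0 0 0 0 0; 0 0 0 0 0 0"

```text
time: 5.85
tool_pos: [0.5036, -0.4342, 0.0208]
ee_rot: [-3.139, 0.002, -3.063]
wrist_force: [-0.9, 0.5, -1.9]
width: 0.0297
```

>>> step_arm:
  increments: "0 0 0 0 0 0; 0 0 0 0 0 0; 0 0 0 0 0 0"
  claw: -0.1

```text
time: 6.15
tool_pos: [0.503, -0.4339, 0.0201]
ee_rot: [-3.14, 0.001, -3.063]
wrist_force: [0.4, 0.6, 0.4]
width: 0.0498
```

>>> step_arm:
  increments: "0 0 -2 0 0 0; 0 0 -4 0 0 0; 0 0 -4.5 0 0 0; 0 0 -4.5 0 0 0; 0 0 -2 0 0 0"

```text
time: 6.65
tool_pos: [0.5039, -0.4348, 0.1959]
ee_rot: [-3.134, 0.006, -3.063]
wrist_force: [0.4, 1.0, 0.5]
width: 0.0516
```

```bash
python3 - <<'E'
from plan import *
o=get_obs(); print(o["tool_pos"],o["ee_rot"],o["width"],o["joint_positions"])
plan([(.583,.142,.19,1.64),(.583,.142,.15,1.64)])
S=snapshot("scene")[:,:,::-1]
cv2.imwrite("pics/tr2.png",cv2.resize(S[80:160,110:210],(500,400),interpolation=cv2.INTER_CUBIC))
E
```

```text
[ 0.50393353 -0.43481314  0.1958609 ] [-3.13410643  0.00627539 -3.06333078] 0.05157352664439467 [-7.97051375e-01  3.42372851e-01  1.08663577e+00  2.11123315e-05
  1.70281557e+00 -2.44608320e+00]
-> (0.583, 0.142, 0.19, 1.64)
   -0.95 4.38 0.02 -0 0.001 0.122; -0.41 4.46 0.02 -0 0.001 0.121; 0.13 4.48 0.02 -0 0.001 0.122; 0.67 4.43 0.02 -0 0.001 0.121; 1.2 4.31 0.02 -0 0.001 0.122
   1.72 4.14 0.02 -0 0.001 0.121; 2.2 3.9 0.02 -0 0.001 0.122; 2.66 3.6 0.02 -0 0.001 0.121; 3.08 3.25 0.03 -0 0.001 0.122; 3.45 2.86 0.03 -0 0.001 0.121
   3.77 2.42 0.03 -0.001 0.001 0.122; 4.03 1.94 0.04 -0 0 0.121; 4.24 1.44 0.04 -0.001 0.001 0.122
-> (0.583, 0.142, 0.15, 1.64)
   -0 -0 4 0 -0 -0
```

View pics/tr2.png

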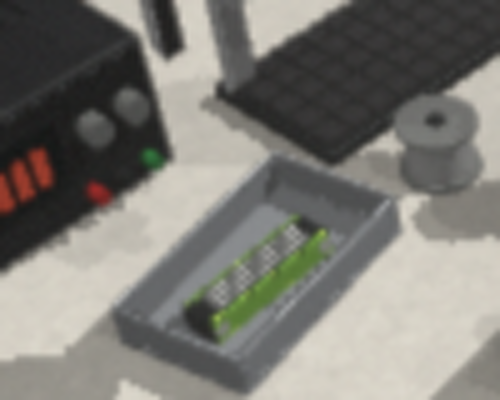

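The set lies flat inside the tray with nothing touching the walls. Next is the wing.

>>> step_arm:
  increments: "-1 4.4 0 0 0 0.122; -0.4 4.5 0 0 0 0.121; 0.1 4.5 0 0 0 0.122; 0.7 4.4 0 0 0 0.121; 1.2 4.3 0 0 0 0.122"

```text
time: 7.2
tool_pos: [0.5328, -0.2091, 0.1879]
ee_rot: [3.141, -0.001, 2.606]
wrist_force: [0.7, -0.3, 0.4]
width: 0.0517
```

>>> step_arm:
  increments: "1.7 4.1 0 0 0 0.121; 2.2 3.9 0 0 0 0.122; 2.7 3.6 0 0 0 0.121; 3.1 3.2 0 0 0 0.122; 3.4 2.9 0 0 0 0.121"

```text
time: 7.7
tool_pos: [0.5629, 0.0122, 0.1881]
ee_rot: [-3.141, -0.0, 2.0]
wrist_force: [0.4, -1.0, -0.5]
width: 0.0517
```

>>> step_arm:
  increments: "3.8 2.4 0 0 0 0.122; 4 1.9 0 0 0 0.121; 4.2 1.4 0 0 0 0.122; 0 0 2 0 0 0; 0 0 0 0 0 0"

```text
time: 8.2
tool_pos: [0.5787, 0.1438, 0.1649]
ee_rot: [-3.135, 0.001, 1.643]
wrist_force: [-1.1, 0.4, -0.5]
width: 0.0515
```

```bash
python3 - <<'E'
from plan import *
o=get_obs(); print(o["tool_pos"],o["ee_rot"],o["width"],o["joint_positions"])
plan([(.583,.142,.150,1.64),(.583,.142,.094,1.64,3)])
S=snapshot("scene")[:,:,::-1]
for b in blobs(S,(7,150,60),(16,255,255),10): print(b[0],b[1])
E
```

```text
[0.57871659 0.14382506 0.16493675] [-3.13467703e+00  7.41133279e-04  1.64255767e+00] 0.05145879789990535 [ 1.48653394e-01  2.06368110e-01  1.31624337e+00 -2.08013781e-04
  1.62593329e+00  7.68838703e-02]
-> (0.583, 0.142, 0.15, 1.64)
   -0.21 0.42 1.49 -0.007 0.001 0.003
-> (0.583, 0.142, 0.094, 1.64, 3)
   -0 0 2.8 0 -0 -0; -0 0 2.8 0 -0 -0
[279.7 224.4] 101
```

>>> step_arm:
  increments: "-0.2 0.4 1.5 0 0 0; 0 0 2.8 0 0 0; 0 0 2.8 0 0 0; 0 0 0 0 0 0; 0 0 0 0 0 0"

```text
time: 8.75
tool_pos: [0.5849, 0.1399, 0.0977]
ee_rot: [-3.141, 0.0, 1.638]
wrist_force: [-0.3, 0.7, 1.1]
width: 0.0519
```

>>> step_arm:
  increments: "0 0 0 0 0 0; 0 0 0 0 0 0; 0 0 0 0 0 0; 0 0 0 0 0 0; 0 0 0 0 0 0"
  claw: 1

```text
time: 9.25
tool_pos: [0.5851, 0.1411, 0.0985]
ee_rot: [3.141, -0.0, 1.64]
wrist_force: [-0.2, -0.1, -0.5]
width: 0.0151
```

>>> step_arm:
  increments: "0 0 0 0 0 0; 0 0 0 0 0 0"

```text
time: 9.45
tool_pos: [0.5839, 0.141, 0.0982]
ee_rot: [-3.139, -0.0, 1.64]
wrist_force: [-4.4, -0.2, 4.3]
width: 0.0088
```

>>> step_arm:
  increments: "0 0 0 0 0 -0.1; 0 0 0 0 0 -0.14; 0 0 0 0 0 -0.14; 0 0 0 0 0 -0.14; 0 0 0 0 0 -0.14"

```text
time: 9.95
tool_pos: [0.5844, 0.1412, 0.0982]
ee_rot: [-3.141, -0.001, 2.306]
wrist_force: [-2.6, -0.1, 2.9]
width: 0.0093
```

>>> step_arm:
  increments: "0 0 0 0 0 -0.14; 0 0 0 0 0 -0.14; 0 0 0 0 0 -0.14; 0 0 0 0 0 0; 0 0 0 0 0 0"

```text
time: 10.45
tool_pos: [0.5846, 0.1415, 0.0982]
ee_rot: [3.141, -0.001, 2.717]
wrist_force: [-3.1, 0.9, 3.2]
width: 0.009
```

```bash
python3 - <<'E'
from plan import *
o=get_obs(); p=o["tool_pos"];print(p,o["ee_rot"],o["width"],o["wrist_force"],o["wrist_torque"])
S=snapshot("scene")[:,:,::-1]
for b in blobs(S,(7,150,60),(16,255,255),10): print(b[0],b[1],b[3])
y=o["ee_rot"][2]; d=.08
plan([(p[0]+.069*d,p[1]-.998*d,p[2],y,2)])
cv2.imwrite("pics/w.png",cv2.resize(S[180:260,220:320],(600,480),interpolation=cv2.INTER_CUBIC))
E
```

```text
[0.58460825 0.14146068 0.09821168] [ 3.14106035e+00 -7.91251856e-04  2.71740588e+00] 0.008954382932640706 [-3.05874245  0.94112884  3.17668913] [0.22990891 0.70213262 0.05443009]
[273.  225.7] 33 ((273.260009765625, 225.68002319335938), (4.200000286102295, 8.800000190734863), 53.13010025024414)
-> (np.float64(0.5901282464690922), np.float64(0.06162067711777765), np.float64(0.09821168148036385), np.float64(2.7174058832382397), 2)
   -0.76 -1.41 -0 0 -0 0; -0.76 -1.41 -0 0 -0 0; -0.76 -1.41 -0 0 -0 0; -0.75 -1.41 -0.01 0 -0 0; -0.76 -1.41 -0 0.001 -0.001 0
```

View pics/w.png

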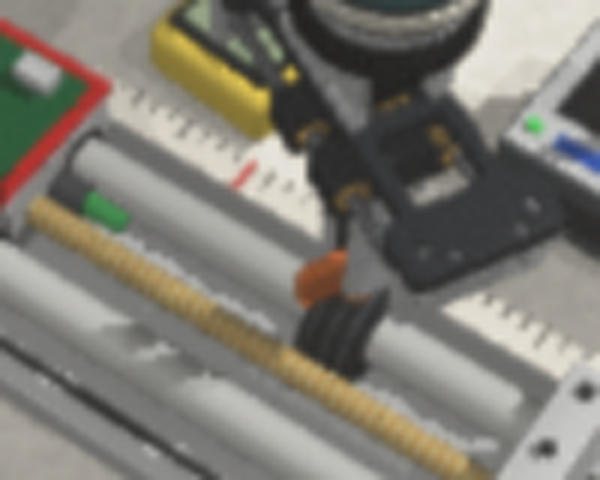

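The wing has turned about 1.07 rad, past the 0.6 needed. I'll slide the collar 8 cm.

>>> step_arm:
  increments: "-0.4 -0.7 0 0 0 0; -0.76 -1.41 0 0 0 0; -0.76 -1.41 0 0 0 0; -0.76 -1.41 0 0 0 0; -0.76 -1.41 0 0 0 0"

```text
time: 11.0
tool_pos: [0.5898, 0.0687, 0.0982]
ee_rot: [3.141, -0.001, 2.719]
wrist_force: [-3.4, 1.9, 3.8]
width: 0.0088
```

>>> step_arm:
  increments: "-0.36 -0.7 0 0 0 0; 0 0 0 0 0 0; 0 0 0 0 0 0"

```text
time: 11.3
tool_pos: [0.5905, 0.0596, 0.0982]
ee_rot: [-3.139, 0.001, 2.718]
wrist_force: [-5.7, -2.6, 4.8]
width: 0.0084
```

```bash
python3 - <<'E'
from plan import *
o=get_obs(); print(o["tool_pos"],o["ee_rot"],o["width"],o["wrist_force"],o["wrist_torque"])
T=snapshot("top")[:,:,::-1];S=snapshot("scene")[:,:,::-1]
cv2.imwrite("sl_s.png",S);cv2.imwrite("sl_t.png",T)
a=cv2.resize(S[175:245,220:290],(400,400),interpolation=cv2.INTER_CUBIC)
b=cv2.resize(T[160:210,200:250],(400,400),interpolation=cv2.INTER_CUBIC)
cv2.imwrite("pics/sl.png",np.hstack([a,b]))
E
```

```text
[0.59050441 0.05963442 0.09817018] [-3.13875276e+00  5.60398440e-04  2.71840771e+00] 0.008395533007700266 [-5.721939   -2.58387765  4.8126182 ] [-0.40005797  1.01237982  0.06460567]
```

View pics/sl.png

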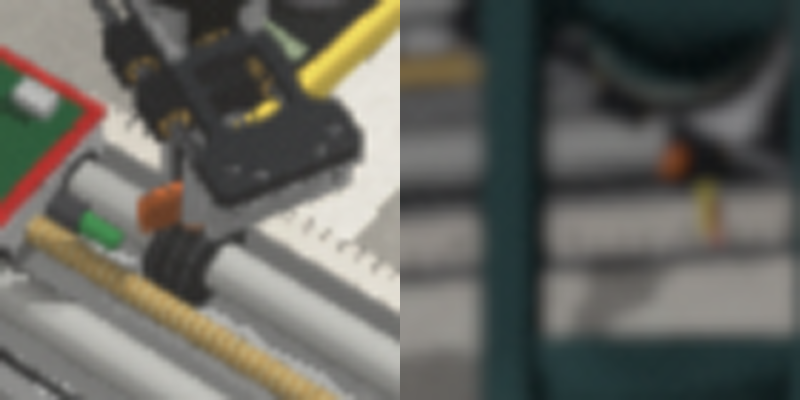

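The scene half shows the collar just short of the plunger. The top half shows the yellow tab at about (706,205) and the red line at about (715,235), so it is nearly there. Next I'll measure sub-pixel.

```bash
python3 - <<'E'
from h import *
np.set_printoptions(precision=4,suppress=True,linewidth=150)
T=cv2.imread("sl_t.png").astype(float);T0=cv2.imread("top_raw.png").astype(float)
def prof(T,u0,u1,v0,v1):
  for v in range(v0,v1):
    B,G,R=[T[v,u0:u1,i] for i in range(3)]
    r=np.clip(R-G-np.median(R-G),0,None);y=np.clip(np.minimum(R,G)-B-np.median(np.minimum(R,G)-B),0,None);u=np.arange(u0,u1)
    print(v,"yel",round(y.sum(),0),round((y*u).sum()/max(y.sum(),1),2),"red",round(r.sum(),0),round((r*u).sum()/max(r.sum(),1),2))
print("now");prof(T,236,247,179,193)
print("t0 red");prof(T0,234,246,183,193)
print("t0 yel");prof(T0,209,220,181,193)
e=1; a=onz("top",(239,188),.057);b=onz("top",(240,188),.057);print(b-a)
E
```

```text
now
179 yel 18.0 238.0 red 20.0 236.3
180 yel 11.0 237.27 red 18.0 236.06
181 yel 17.0 237.53 red 13.0 236.15
182 yel 61.0 237.7 red 14.0 237.86
183 yel 101.0 237.7 red 15.0 237.8
184 yel 108.0 237.73 red 18.0 238.0
185 yel 91.0 237.73 red 27.0 238.52
186 yel 87.0 237.79 red 37.0 238.51
187 yel 78.0 237.81 red 42.0 238.69
188 yel 64.0 237.88 red 48.0 238.83
189 yel 32.0 237.81 red 52.0 238.96
190 yel 9.0 237.56 red 37.0 239.05
191 yel 5.0 241.0 red 11.0 239.09
192 yel 4.0 242.25 red 1.0 246.0
t0 red
183 yel 1.0 240.0 red 3.0 241.0
184 yel 3.0 243.0 red 8.0 239.25
185 yel 4.0 242.75 red 27.0 238.96
186 yel 1.0 242.0 red 41.0 238.9
187 yel 5.0 241.4 red 44.0 238.89
188 yel 0.0 0.0 red 43.0 238.98
189 yel 3.0 238.83 red 40.0 239.09
190 yel 0.0 0.0 red 29.0 239.07
191 yel 1.0 234.0 red 11.0 239.45
192 yel 5.0 240.4 red 3.0 239.33
t0 yel
181 yel 0.0 0.0 red 1.0 217.0
182 yel 3.0 214.67 red 5.0 215.0
183 yel 15.0 213.6 red 3.0 213.67
184 yel 35.0 213.8 red 10.0 213.7
185 yel 56.0 213.8 red 13.0 213.77
186 yel 60.0 213.8 red 14.0 213.93
187 yel 64.0 213.88 red 12.0 213.83
188 yel 58.0 213.88 red 15.0 214.0
189 yel 54.0 213.93 red 9.0 213.89
190 yel 38.0 213.97 red 10.0 213.7
191 yel 23.0 213.87 red 1.0 214.0
192 yel 5.0 214.2 red 2.0 213.0
[-0.     -0.0034  0.    ]
```

>>> step_arm:
  increments: "-0.09 -0.16 0 0 0 0; -0.09 -0.17 0 0 0 0; 0 0 0 0 0 0; 0 0 0 0 0 0"

```text
time: 11.8
tool_pos: [0.5906, 0.058, 0.0981]
ee_rot: [-3.141, -0.001, 2.72]
wrist_force: [-4.9, 1.2, 4.7]
width: 0.0087
```

```bash
cat > chk.py <<'E'
from h import *
def mea(k=4):
    T=np.mean([snapshot("top")[:,:,::-1].astype(float) for _ in range(k)],0); out=[]
    for v in range(183,191):
        B,G,R=[T[v,234:246,i] for i in range(3)];u=np.arange(234,246)
        r=np.clip(R-G-np.median(R-G),0,None);y=np.clip(np.minimum(R,G)-B-np.median(np.minimum(R,G)-B),0,None)
        out.append((v,round(y.sum()),round((y*u).sum()/max(y.sum(),1),2),round(r.sum()),round((r*u).sum()/max(r.sum(),1),2)))
    return out
E
python3 - <<'E'
from chk import *
o=get_obs(); print(o["tool_pos"],o["ee_rot"],o["width"],o["wrist_force"])
for r in mea(): print(r)
E
```

```text
[0.59060908 0.0580199  0.09813548] [-3.14147822e+00 -9.66091417e-04  2.71993186e+00] 0.008736625060746728 [-4.92831074  1.23447427  4.68012776]
(183, 92, np.float64(237.98), 10, np.float64(236.87))
(184, 110, np.float64(238.02), 15, np.float64(238.28))
(185, 109, np.float64(238.06), 16, np.float64(238.58))
(186, 100, np.float64(238.08), 19, np.float64(238.72))
(187, 90, np.float64(238.13), 23, np.float64(238.8))
(188, 74, np.float64(238.21), 31, np.float64(238.96))
(189, 42, np.float64(238.32), 38, np.float64(239.04))
(190, 12, np.float64(238.31), 32, np.float64(239.08))
```

>>> step_arm:
  increments: "-0.06 -0.11 0 0 0 0; -0.06 -0.11 0 0 0 0; 0 0 0 0 0 0; 0 0 0 0 0 0; 0 0 0 0 0 0"

```text
time: 12.5
tool_pos: [0.5908, 0.0558, 0.0982]
ee_rot: [3.141, -0.001, 2.72]
wrist_force: [-5.3, 1.5, 4.7]
width: 0.0085
```

```bash
python3 - <<'E'
from chk import *
o=get_obs(); print(o["tool_pos"],o["ee_rot"],o["width"],o["wrist_force"])
for r in mea(): print(r)
E
```

```text
[0.59079642 0.05576019 0.09816994] [ 3.14142925e+00 -1.06002819e-03  2.72012034e+00] 0.008544858077065735 [-5.3016995   1.52097028  4.74905071]
(183, 97, np.float64(238.66), 8, np.float64(237.3))
(184, 104, np.float64(238.72), 12, np.float64(238.82))
(185, 96, np.float64(238.8), 11, np.float64(238.82))
(186, 94, np.float64(238.86), 10, np.float64(238.93))
(187, 89, np.float64(238.87), 12, np.float64(239.0))
(188, 68, np.float64(238.83), 26, np.float64(239.04))
(189, 35, np.float64(238.74), 40, np.float64(239.12))
(190, 11, np.float64(238.59), 33, np.float64(239.19))
```

>>> step_arm:
  increments: "-0.02 -0.04 0 0 0 0; 0 0 0 0 0 0.1; 0 0 0 0 0 0.14; 0 0 0 0 0 0.14; 0 0 0 0 0 0.14"

```text
time: 13.2
tool_pos: [0.5906, 0.0551, 0.0981]
ee_rot: [-3.14, -0.001, 2.194]
wrist_force: [-6.3, 1.2, 4.8]
width: 0.0085
```

>>> step_arm:
  increments: "0 0 0 0 0 0.14; 0 0 0 0 0 0.14; 0 0 0 0 0 0.14; 0 0 0 0 0 0.1; 0 0 0 0 0 0"

```text
time: 13.7
tool_pos: [0.5902, 0.055, 0.0982]
ee_rot: [-3.139, -0.0, 1.678]
wrist_force: [-7.2, 0.0, 6.8]
width: 0.0086
```

```bash
python3 - <<'E'
from chk import *
o=get_obs(); print(o["tool_pos"],o["ee_rot"],o["width"],o["wrist_force"],o["wrist_torque"],o["joint_torque"])
for r in mea(): print(r)
E
```

```text
[0.59019719 0.05495448 0.09820918] [-3.13923627e+00 -1.19562379e-04  1.67820334e+00] 0.008585203497469896 [-7.19065309  0.01793601  6.7813357 ] [ 0.0429748   1.44997657 -0.05804379] [ -0.55562027 -35.39194107 -29.58660185  -0.08882199  -2.44758837
   0.305529  ]
(183, 1, np.float64(242.2), 1, np.float64(242.8))
(184, 0, np.float64(0.0), 0, np.float64(120.25))
(185, 1, np.float64(239.0), 2, np.float64(240.29))
(186, 2, np.float64(240.56), 1, np.float64(240.75))
(187, 1, np.float64(238.88), 1, np.float64(241.38))
(188, 2, np.float64(242.0), 2, np.float64(240.38))
(189, 1, np.float64(237.2), 1, np.float64(239.75))
(190, 1, np.float64(180.0), 1, np.float64(181.0))
```

>>> step_arm:
  increments: "0 0 0 0 0 0.04; 0 0 0 0 0 0.04; 0 0 0 0 0 0.04; 0 0 0 0 0 0; 0 0 0 0 0 0"

```text
time: 14.4
tool_pos: [0.5903, 0.055, 0.0982]
ee_rot: [-3.139, 0.0, 1.561]
wrist_force: [-6.7, 0.4, 5.8]
width: 0.009
```

```bash
python3 - <<'E'
from chk import *
o=get_obs(); print(o["tool_pos"],o["ee_rot"],o["width"],o["wrist_force"],o["wrist_torque"],o["joint_torque"])
E
```

```text
[0.59025352 0.05495982 0.09819868] [-3.13941807e+00  4.55493932e-04  1.56146280e+00] 0.00903610458570125 [-6.74616012  0.4460389   5.76872625] [-0.0719529   1.42337362  0.58355988] [-1.03204552e+00 -3.56037855e+01 -2.94484985e+01  2.75544939e-02
 -2.29619399e+00  5.32950182e-01]
```

The screw is at its stop: the wrist torque rose to 0.58 N m, well above the 0.2 it takes to turn. Release and lift.

>>> step_arm:
  increments: "0 0 0 0 0 0; 0 0 0 0 0 0; 0 0 0 0 0 0; 0 0 0 0 0 0"
  claw: -0.28

```text
time: 14.8
tool_pos: [0.5917, 0.0545, 0.0976]
ee_rot: [3.141, 0.0, 1.56]
wrist_force: [0.4, 0.1, 0.5]
width: 0.038
```

>>> step_arm:
  increments: "0 0 -3 0 0 0; 0 0 -4 0 0 0; 0 0 -4.5 0 0 0; 0 0 0 0 0 0"

```text
time: 15.2
tool_pos: [0.5951, 0.0545, 0.2216]
ee_rot: [3.126, -0.0, 1.56]
wrist_force: [0.6, 0.5, 0.8]
width: 0.0599
```

```bash
python3 - <<'E'
from plan import *
o=get_obs(); print(o["tool_pos"],o["ee_rot"],o["width"],o["wrist_force"])
plan([(.402,-.1746,.21,.09)])
E
```

```text
[0.59507189 0.0545112  0.22155695] [ 3.12599262e+00 -2.16087505e-04  1.55964217e+00] 0.0599363398178848 [0.58538063 0.48390458 0.76012896]
-> (0.402, -0.1746, 0.21, 0.09)
   -1.93 -1.59 0.07 0.001 -0.001 0.122; -2.11 -1.34 0.07 0.001 -0.001 0.123; -2.25 -1.07 0.08 0.001 -0.001 0.122; -2.37 -0.79 0.08 0.001 -0.001 0.123; -2.45 -0.5 0.08 0.001 -0.001 0.122
   -2.49 -0.19 0.09 0.001 -0.001 0.123; -2.49 0.11 0.09 0.001 -0.001 0.122; -2.46 0.42 0.09 0.001 -0.001 0.123; -2.39 0.71 0.1 0.001 -0.001 0.122; -2.29 1 0.1 0.001 -0.001 0.123
   -2.15 1.28 0.09 0.001 -0.001 0.122; -1.98 1.52 0.1 0.002 -0.001 0.123
```

>>> step_arm:
  increments: "-1.9 -1.6 0 0 0 0.122; -2.1 -1.3 0 0 0 0.122; -2.3 -1.1 0 0 0 0.122; -2.4 -0.8 0 0 0 0.122; -2.5 -0.5 0 0 0 0.122"

```text
time: 15.7
tool_pos: [0.5097, -0.0425, 0.2122]
ee_rot: [-3.141, 0.0, 0.945]
wrist_force: [-0.0, 0.3, -1.1]
width: 0.0603
```

>>> step_arm:
  increments: "-2.5 -0.2 0 0 0 0.123; -2.5 0.1 0 0 0 0.123; -2.5 0.4 0 0 0 0.123; -2.4 0.7 0 0 0 0.123; -2.3 1 0 0 0 0.123"

```text
time: 16.2
tool_pos: [0.4284, -0.1382, 0.2123]
ee_rot: [3.141, -0.0, 0.33]
wrist_force: [1.3, -0.2, 0.6]
width: 0.0597
```

>>> step_arm:
  increments: "-2.1 1.3 0 0 0 0.122; -2 1.5 0 0 0 0.122; 0 0 0 0 0 0; 0 0 0 0 0 0"

```text
time: 16.6
tool_pos: [0.3973, -0.1755, 0.2126]
ee_rot: [-3.141, -0.001, 0.091]
wrist_force: [0.7, -0.0, 0.6]
width: 0.06
```

```bash
python3 - <<'E'
from chk import *; from plan import plan
o=get_obs(); print(o["tool_pos"],o["ee_rot"],o["width"],o["wrist_force"])
for r in mea(): print(r)
T=snapshot("top")[:,:,::-1];S=snapshot("scene")[:,:,::-1]
a=cv2.resize(S[175:245,220:290],(400,400),interpolation=cv2.INTER_CUBIC)
b=cv2.resize(T[160:210,200:250],(400,400),interpolation=cv2.INTER_CUBIC)
cv2.imwrite("pics/tight.png",np.hstack([a,b]))
plan([(.402,-.1746,.130,.09,3)])
E
```

```text
[ 0.39726693 -0.17552124  0.21259383] [-3.14107664e+00 -5.96071098e-04  9.14338079e-02] 0.0599869673694649 [ 0.73424353 -0.00527411  0.64958363]
(183, 95, np.float64(238.72), 13, np.float64(238.66))
(184, 101, np.float64(238.79), 13, np.float64(238.77))
(185, 99, np.float64(238.87), 8, np.float64(238.78))
(186, 93, np.float64(238.91), 9, np.float64(238.97))
(187, 88, np.float64(238.94), 13, np.float64(239.04))
(188, 68, np.float64(238.91), 24, np.float64(239.13))
(189, 36, np.float64(238.86), 36, np.float64(239.14))
(190, 9, np.float64(238.68), 32, np.float64(239.1))
-> (0.402, -0.1746, 0.13, 0.09, 3)
   0.15 0 2.76 -0 0 0.001; 0.15 0.01 2.76 -0 0 0.001; 0.14 0 2.76 -0 0 0.001
```

View pics/tight.png

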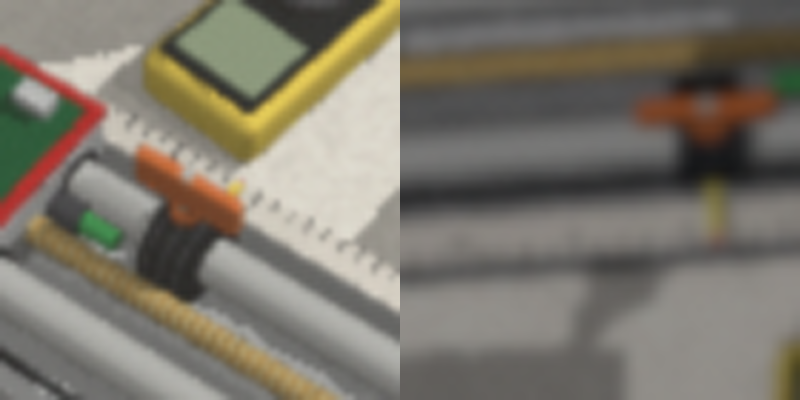

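The tab sits over the red line within about 0.1–0.2 px (under 0.7 mm). The wing lies along the shaft again, at top-view (635,110)–(775,100), parallel to it. Now the lever: cage the knob and push towards +y.

>>> step_arm:
  increments: "0.15 0 2.7 0 0 0; 0.15 0 2.7 0 0 0; 0.15 0 2.7 0 0 0; 0 0 0 0 0 0; 0 0 0 0 0 0"

```text
time: 17.4
tool_pos: [0.4017, -0.1748, 0.1321]
ee_rot: [-3.141, 0.0, 0.092]
wrist_force: [0.5, -0.1, 0.8]
width: 0.0601
```

>>> step_arm:
  increments: "0 -1 0 0 0 0; 0 -1 0 0 0 0; 0 -0.7 0 0 0 0; 0 0 0 0 0 0; 0 0 0 0 0 0"

```text
time: 17.9
tool_pos: [0.3996, -0.1482, 0.1327]
ee_rot: [3.14, -0.002, 0.092]
wrist_force: [0.9, -1.4, 1.2]
width: 0.0604
```

```bash
python3 - <<'E'
from h import *
o=get_obs(); print(o["tool_pos"],o["ee_rot"],o["wrist_force"])
T0=cv2.imread("top_raw.png");T=snapshot("top")[:,:,::-1]
cv2.imwrite("lv.png",T)
for im in(T0,T):
    for b in blobs(im,(-8,140,60),(6,255,255),20):
        if 240<b[0][0]<330 : print(b[0],b[1])
    print()
E
```

```text
[ 0.399604   -0.14822377  0.13271042] [ 3.14033329e+00 -1.57246522e-03  9.15204087e-02] [ 0.90852819 -1.37556273  1.19810271]
[264.1 124.3] 130
[269.  145.1] 46
[271.8 177.8] 126
[310.1 227.9] 47

[264.1 124.3] 130
[266.1 145.3] 47
[269.2 177.8] 116
```

The carriage follows towards the collar, so the direction is right. Continuing to the stop.

>>> step_arm:
  increments: "0 -0.8 0.1 0 0 0; 0 -0.8 0.1 0 0 0; 0 -0.7 0.1 0 0 0; 0 0 0 0 0 0; 0 0 0 0 0 0"

```text
time: 18.45
tool_pos: [0.3971, -0.1255, 0.1292]
ee_rot: [3.141, -0.0, 0.091]
wrist_force: [-0.9, -3.9, 4.3]
width: 0.0603
```

>>> step_arm:
  increments: "0 -0.3 0 0 0 0; 0 0 0 0 0 0; 0 0 0 0 0 0"

```text
time: 18.75
tool_pos: [0.3968, -0.1235, 0.1288]
ee_rot: [3.139, 0.0, 0.09]
wrist_force: [0.6, -7.1, 1.4]
width: 0.0603
```

>>> step_arm:
  increments: "0 -0.2 0 0 0 0; 0 0 0 0 0 0; 0 0 0 0 0 0"

```text
time: 19.05
tool_pos: [0.3968, -0.1234, 0.1288]
ee_rot: [3.135, 0.0, 0.089]
wrist_force: [0.9, -12.6, 0.3]
width: 0.0603
```

```bash
python3 - <<'E'
from h import *
o=get_obs(); print(o["tool_pos"],o["ee_rot"],o["wrist_force"])
T=snapshot("top")[:,:,::-1]
for b in blobs(T,(-8,140,60),(6,255,255),20):
    if 240<b[0][0]<330 : print(b[0],b[1])
E
```

```text
[ 0.39683885 -0.1233712   0.12878623] [3.13518195e+00 1.39040467e-04 8.93487771e-02] [  0.92960422 -12.5532513    0.33500247]
[264.1 124.3] 130
[261.2 145.7] 48
[264.4 178.2] 116
```

The lever is at its stop: the force rose to 12.6 N with no motion, and the carriage has moved about 7.6 px, roughly 24 mm. I'll hold it well over a second and look at the plunger.

>>> step_arm:
  increments: "0 0 0 0 0 0; 0 0 0 0 0 0; 0 0 0 0 0 0; 0 0 0 0 0 0; 0 0 0 0 0 0"

```text
time: 19.6
tool_pos: [0.3968, -0.1234, 0.1288]
ee_rot: [3.135, 0.0, 0.089]
wrist_force: [1.4, -12.1, -1.0]
width: 0.0603
```

>>> step_arm:
  increments: "0 0 0 0 0 0; 0 0 0 0 0 0; 0 0 0 0 0 0; 0 0 0 0 0 0; 0 0 0 0 0 0"

```text
time: 20.1
tool_pos: [0.3968, -0.1234, 0.1288]
ee_rot: [3.135, 0.0, 0.089]
wrist_force: [0.8, -12.1, -0.4]
width: 0.0602
```

>>> step_arm:
  increments: "0 0 0 0 0 0; 0 0 0 0 0 0; 0 0 0 0 0 0; 0 0 0 0 0 0; 0 0 0 0 0 0"

```text
time: 20.6
tool_pos: [0.3968, -0.1234, 0.1288]
ee_rot: [3.135, 0.0, 0.089]
wrist_force: [1.0, -11.8, -0.3]
width: 0.0602
```

```bash
python3 - <<'E'
from chk import *
T=snapshot("top")[:,:,::-1];S=snapshot("scene")[:,:,::-1]
a=cv2.resize(S[160:230,200:270],(400,400),interpolation=cv2.INTER_CUBIC)
b=cv2.resize(T[150:210,210:270],(400,400),interpolation=cv2.INTER_CUBIC)
cv2.imwrite("pics/hold.png",np.hstack([a,b]))
for r in mea(2)[2:6]: print(r)
E
```

```text
(185, 95, np.float64(238.88), 8, np.float64(239.0))
(186, 92, np.float64(238.92), 9, np.float64(238.61))
(187, 85, np.float64(238.97), 14, np.float64(238.96))
(188, 67, np.float64(238.91), 23, np.float64(239.04))
```

View pics/hold.png

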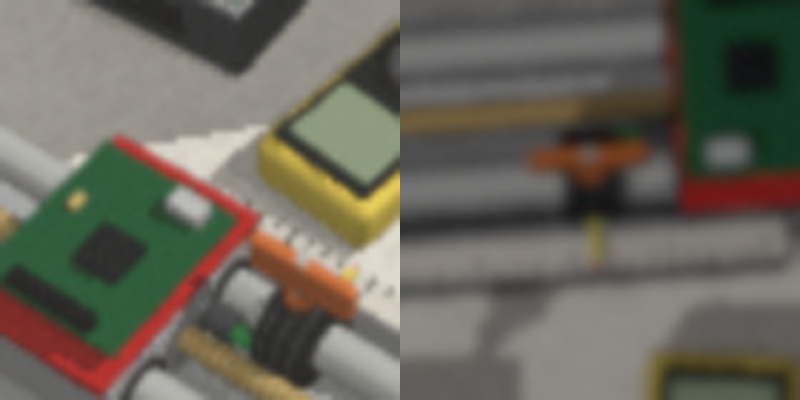

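The plunger is pressed against the collar face at about (240,335) in the scene half, and the tab has not moved. Let the lever back and withdraw upward.

>>> step_arm:
  increments: "0 1 0 0 0 0; 0 1.5 0 0 0 0; 0 1.5 -0.2 0 0 0; 0 1.2 0 0 0 0; 0 0 0 0 0 0"

```text
time: 21.3
tool_pos: [0.4011, -0.1727, 0.1303]
ee_rot: [-3.14, 0.001, 0.089]
wrist_force: [0.3, 0.5, 0.5]
width: 0.0598
```

>>> step_arm:
  increments: "0 0 0 0 0 0; 0 0 0 0 0 0; 0 0 -2 0 0 0; 0 0 -4 0 0 0; 0 0 -4.5 0 0 0"

```text
time: 21.8
tool_pos: [0.4003, -0.1708, 0.2356]
ee_rot: [-3.139, 0.003, 0.092]
wrist_force: [0.7, -0.3, -0.0]
width: 0.0601
```

>>> step_arm:
  increments: "-3 0 -2 0 0 0; -4 0 0 0 0 0; -4 0 0 0 0 0; 0 0 0 0 0 0; 0 0 0 0 0 0"

```text
time: 22.3
tool_pos: [0.2918, -0.1818, 0.2563]
ee_rot: [3.141, -0.002, 0.09]
wrist_force: [0.2, 0.2, 0.4]
width: 0.0602
```

```bash
python3 - <<'E'
from chk import *
o=get_obs(); print(o["tool_pos"],o["wrist_force"])
T=snapshot("top")[:,:,::-1];S=snapshot("scene")[:,:,::-1]
for im,c in((T,(240,330)),(S,(180,250))):
    for b in blobs(im,(-8,140,60),(6,255,255),20):
        if c[0]<b[0][0]<c[1] : print(b[0],b[1])
for r in mea(2): print(r)
cv2.imwrite("pics/end.png",cv2.resize(S,(800,600),interpolation=cv2.INTER_CUBIC))
E
```

```text
[ 0.29179727 -0.18177407  0.25626928] [0.24939729 0.21268939 0.35865968]
[264.  124.2] 129
[269.  145.1] 49
[271.6 177.6] 118
[310.2 228.1] 56
[233.6 122.9] 60
[228.7 152.5] 22
[210.2 208.3] 302
[181.  254.8] 239
(183, 94, np.float64(238.73), 14, np.float64(239.05))
(184, 101, np.float64(238.8), 13, np.float64(238.87))
(185, 98, np.float64(238.88), 10, np.float64(238.89))
(186, 96, np.float64(238.91), 10, np.float64(238.74))
(187, 88, np.float64(238.94), 14, np.float64(239.0))
(188, 67, np.float64(238.89), 25, np.float64(239.1))
(189, 36, np.float64(238.85), 36, np.float64(239.09))
(190, 11, np.float64(238.73), 32, np.float64(239.09))
```

View pics/end.png

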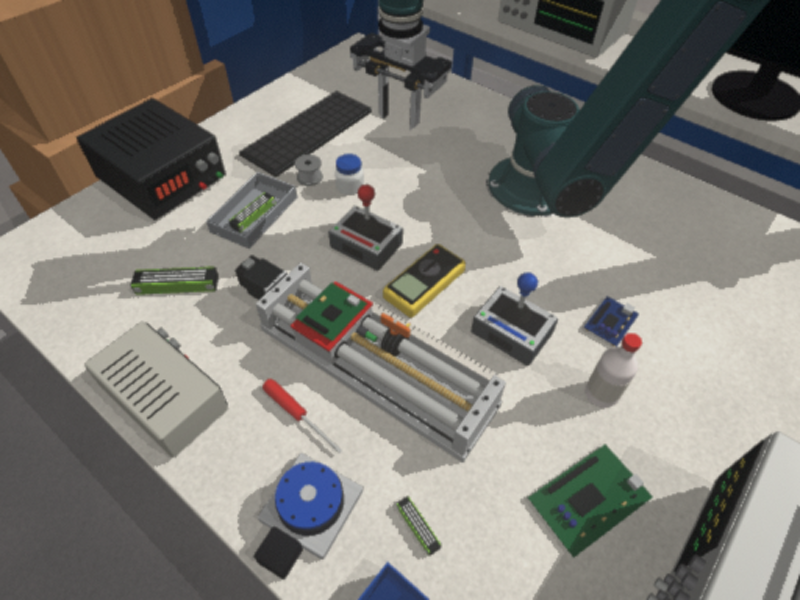

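The final view shows the set in the tray (255,210), the red knob upright (366,195), the carriage back at rest and the collar at the line (393,335). Everything else is where it was.

```bash
python3 -c "
from bench import *
print(close_job())"
```

```text
the job is handed in; nothing more can be done
None
```

The job is done and handed in at about 23 s of robot time. The hand-in gives no verdict, so the checks below are my own.

- **Hex-key set:** I lifted the middle-sized one (29.5 mm between the jaws) off the shafts. It lies flat in the grey tray.
- **Collar:** I turned the wing screw about 1.07 rad loose, slid the collar about 86 mm, and screwed it back to its stop. The torque there rose to 0.58 N m, and the wing is along the shaft again. In the last top view, the yellow tab is over the red line to within about 0.1–0.2 px (under 0.7 mm).
- **Stop test:** I pushed the red lever to its stop towards the collar and held it about 2 s. The force was 12 N with no further motion, and the carriage moved about 24 mm. The plunger was against the collar, and the tab did not move.
- **After release:** The knob and carriage were back at their starting pixels (to 0.2 px). Nothing else on the bench appeared moved.

No check failed. I judged the plunger only by eye and did not measure how far it was pushed in. The first fine slide of the collar came up short: 1.5 mm by the arm's readings, about 1 mm in the image, of 3.7 mm commanded. I corrected it with two small nudges.

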